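Close the slab-built box and hold it up off the banding wheel

TASK

Put the lid on the green ceramic box standing on the banding wheel, setting it down gently so that it sits seated and level, and let go of it. Then take the closed box by its body, lift it straight up until its foot is about 10 cm above the wheel, and finish while holding it there, steady and level over the wheel, so that I can swap the wheel for a packing tray. Leave the other pieces on the table where they are.

Things in the scene. Friction and masses are not known exactly. Their poses are not given: they have to be found in the camera images.
- box: Open-topped slab-built ceramic box, dark green with ochre leaf relief and a pale foot band: 92 mm long (its x), 58 mm wide (y), 75 mm high, walls and floor 7 mm thick, mouth 78 x 44 mm; about 0.4 kg, loose, standing on the wheel head at a varying place and yaw. Origin: centre of the underside; z up. Easiest taken from above across its 58 mm width, near the rim.
- lid: The box's lid, dark green, about 0.1 kg, loose, lying right way up on the wooden board. From below: a flange 73 (x) x 39 (y) mm, 7 mm deep, which drops into the mouth with 2.5 mm play all round; a plate 86 x 52 mm, 6 mm thick, which rests on the rim; a lug handle on top. Origin: centre of the flange's underside, 68 mm above the box's origin when seated; z up. A half turn makes no difference.
- lid_lug (a point): Top centre of the lid's ochre lug, 35 mm above the lid's origin. The lug is a bar 44 mm long (x, along the lid), 12 mm wide (y) and 22 mm tall, rising from the middle of the plate: pinch it across its width. With the lid seated, this point is 28 mm above the box's rim.
- wheel: Banding wheel: heavy dark cast foot that does not shift, carrying a round aluminium head 180 mm across which turns freely (slight friction) about the vertical axis. Origin: on the axis, at table level; the top of the head is 85 mm above it.
- board: Wooden ware board 300 mm (x) x 170 mm (y) x 16 mm thick, fixed on the table; origin: centre of the underside. The lid and a tile lie on it. The board and the wheel may stand on either side.
- tile: Bystander: light green glazed tile with a red leaf relief, 100 x 70 x 9 mm, lying on the board beside the lid; origin: centre of the underside.
- medallion: Bystander: flat ochre ceramic medallion, 62 mm across, 9 mm thick; origin: centre of the underside.
- stone: Bystander: dark grey rubbing stone, 90 x 34 x 24 mm; origin: centre of the underside.
- cup: Bystander: open terracotta cup, 70 mm across, 72 mm high; origin: centre of the underside.
Not all that is in view belongs to the job. What is shaped like the box but blue or purple is not meant.

How it is judged:
By the outcome, as a careful person would: the job done as asked, in the order asked, and still so for the second after the job is handed in, while the arm keeps its last pose, push and grip.
It also fails if it takes over 59 s, if anything falls off the work surface, if the arm or the gripper's body presses on something with over 40 N, if the wrist force passes 120 N, or if a joint passes its speed limit or range.

ROBOT

A 6-joint arm with a two-finger parallel gripper is mounted at the origin on the work surface. World frame = base frame: x ahead of the robot, y to its left, z up, the work surface at z = 0. Lengths are in mm, angles in rad, forces in N, time in s.
With the tool pointing down it reaches from about 275 to 750 mm from the base axis. Payload 10.2 kg.
Tool frame: the origin (TCP) lies at the very end of the fingers, on their centre line; the grasp point (between the pads) lies 19 mm behind it; z points along the fingers, y is the line along which they close (so a half turn about z gives the same grasp; the last joint's range is limited). The gripper opens to 85 mm and grips with 20 to 120 N. Pads are 22 mm wide; open, the fingers measure 114 mm over their backs; the gripper's body (76 mm by 85 mm) begins 54 mm behind the grasp point. The pads swing forward as they close: fully open they stand 13 mm farther back than shut.
Start: joints at [0.906, 0.313, 1.498, -0, 1.331, -0.223], TCP at [224.486, 474.592, 206.194] pointing down, gripper open.
Joint ranges: [-2.94, 2.94], [-0.97, 2.17], [0.19, 2.56], [-1.23, 4.37], [0.02, 3.11], [-2.88, 2.88]. Speed limits (rad/s): [2.39, 2.39, 3.01, 3.14, 3.14, 3.14].

INTERFACE

Orientations are given as a unit quaternion [w, x, y, z].
In Python, from rig import ctrl gives the robot as it stands.
- The arm moves only by the shell command python3 -m pendant 'ROWS' [FORCE]. ROWS is JSON, a list that holds one entry, the list of rows, each a list of 5 numbers: the shift along the tool's x, y, z normalised to -1 to 1, where 1 is 200 mm, then the turn about the tool's z normalised to -1 to 1, where 1 is pi rad, then the opening, from 0 (shut) to 1 (fully open). In form: [[[dx, dy, dz, spin, hand], ...]]. A call has 1 to 12 rows; each row is the pose to reach, as a shift and turn from the pose commanded when the call began, along the tool's axes at that moment, turning the shorter way round; what a row does not reach only later rows make up. A row lasts 1/10 s, in which the tool goes at most 50 mm and 8.59 degrees, less where a joint would pass 70% of its speed; a pose out of reach is approached as far as the arm can. A call with a number of a shift or a turn outside -1 to 1 is refused whole. A call with a gripper value outside its range is refused whole. The fingers move at their own pace and stop on an object; FORCE is the grip in N (left out, the last holds). Time passes only in rows, so rows that repeat a pose let the fingers close. It gives the time, the measured TCP pose, the force, the opening and the grip force at its end, in the units of the state.
- ctrl.sense(): the state, without advancing time (a new reading comes with each control period).
- ctrl.capture(name): name is "scene" or "top"; returns (picture, depth): 480x640x3 uint8, blue, green, red; 480x640 float32, mm along the optical axis (not along the pixel's ray), 0 where there is no reading.
- ctrl.get_calibration(name): a dict with "K" (3x3 intrinsics, pixels), "origin" and "rotation" of the camera in the world. Camera axes: x right, y down, z forward; pixel columns grow to the right and rows downward; lengths in mm; the calibration is good to about 2 mm. A picture is of the moment at which its call begins. get_calibration takes no time and is no camera call.
- ctrl.finish_job(): hands the job in; it is judged then, once.
The state is a dict: "time_s": time; "joints": joint angles; "dq": joint speeds; "tau": joint torques, N m; "eef_pos": TCP position; "ee_rot": TCP orientation; "force": force on the tool from outside, world axes, zero at the start; "wrist_torque": the same for the moment, N m; "grip_width": opening from 0.0 (shut) to 1.0 (fully open); "grip_force": force on a finger pad.
Only numpy, scipy, OpenCV 4.12 (cv2) and the standard library are available. Lean on these libraries where they do the work, as an engineer would, in place of code of your own. Each camera call takes 0.05 s, during which the arm holds its last target. There are 200 camera calls.

## Working session

There is one attempt and no reset: what is moved stays moved. The work goes in short steps, Python scripts to look and compute and a shell command to move; the robot and the scene stay as the last step left them, time stands still between calls to the robot, and variables do not carry over. Pictures are saved under pics/ and viewed, at most 10 in all, crops included, and the job is handed in when it is done.

```bash
ls; mkdir -p pics
cat > h.py <<'E'
import numpy as np, cv2
from rig import ctrl
def cap(n,f):
    im,d=ctrl.capture(n); cv2.imwrite(f'pics/{f}.png',im); np.save(f'pics/{f}.npy',d); return im,d
def pt(n,d,u,v,z=None):
    c=ctrl.get_calibration(n); K=np.array(c['K']);R=np.array(c['rotation']);o=np.array(c['origin'])
    r=R@np.linalg.inv(K)@np.array([u,v,1.])
    return o+r*(d[v,u] if z is None else (z-o[2])/r[2])
E
python3 - <<'E'
from h import *
for n in('scene','top'):
    cap(n,n+'0'); c=ctrl.get_calibration(n); print(n,np.round(c['origin']),np.round(c['rotation'],2).tolist(),c['K'])
print(ctrl.sense())
E
```

```text
pics
scene [1223.  420.  704.] [-0.2, 0.41, 0.8, -0.39] [[504.94382998   0.         322.97200365]
 [  0.         504.94382998 243.38850726]
 [  0.           0.           1.        ]]
top [ 407.  -83. 1203.] [0.03, -0.7, 0.71, -0.05] [[604.61885144   0.         327.3780994 ]
 [  0.         604.61885144 245.52215878]
 [  0.           0.           1.        ]]
{'time_s': 0.1, 'joints': array([ 9.05580298e-01,  3.13411251e-01,  1.49832094e+00, -2.74955556e-05,
        1.33102459e+00, -2.23423347e-01]), 'dq': array([ 0.00026695, -0.00209977, -0.00354965, -0.00078056,  0.00021713,
       -0.00043407]), 'tau': array([ 1.32685473e-03, -4.12903583e+01, -2.60140657e+01, -1.80899247e-04,
        3.03463596e-03,  1.73121686e-05]), 'eef_pos': array([224.3398932 , 474.377216  , 205.69864578]), 'ee_rot': array([-2.38140263e-04,  2.19101042e-01,  9.75702001e-01, -5.31286602e-04]), 'force': array([-0.88944453,  0.347338  , -0.19818144]), 'wrist_torque': array([ 0.01333784, -0.03024184, -0.03420091]), 'grip_force': 0.0, 'grip_width': 1.0026541072964295}
```

```bash
sed -i "s/R=np.array(c\['rotation'\])/R=Rotation.from_quat(np.roll(c['rotation'],-1)).as_matrix()/; 1i from scipy.spatial.transform import Rotation" h.py; sed -n 1,12p h.py
```

```text
from scipy.spatial.transform import Rotation
import numpy as np, cv2
from rig import ctrl
def cap(n,f):
    im,d=ctrl.capture(n); cv2.imwrite(f'pics/{f}.png',im); np.save(f'pics/{f}.npy',d); return im,d
def pt(n,d,u,v,z=None):
    c=ctrl.get_calibration(n); K=np.array(c['K']);R=Rotation.from_quat(np.roll(c['rotation'],-1)).as_matrix();o=np.array(c['origin'])
    r=R@np.linalg.inv(K)@np.array([u,v,1.])
    return o+r*(d[v,u] if z is None else (z-o[2])/r[2])
```

View pics/top0.png

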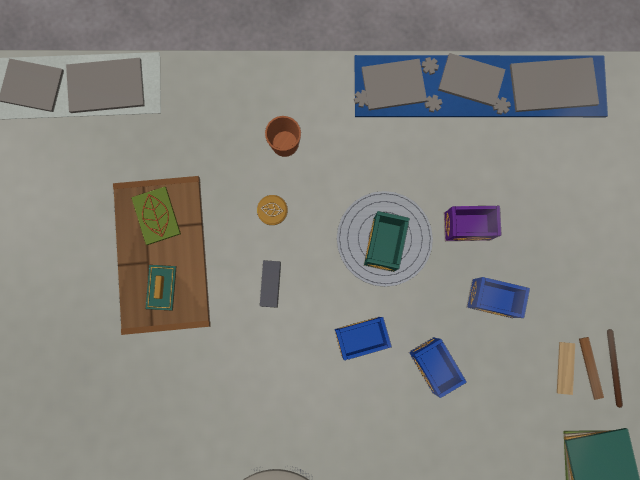

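View pics/scene0.png

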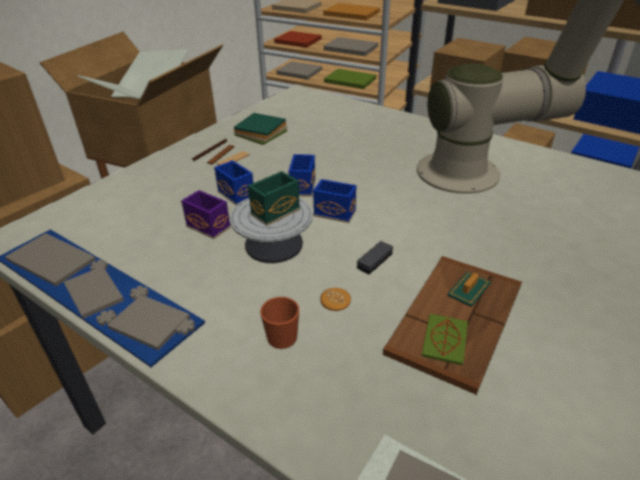

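Top view: the green box stands on the wheel at (387,241), and the lid with its ochre lug lies on the board at (160,287). The scene view shows the same at box (275,197) and lid (469,288).
Things that could be mistaken for the box are blue ones at (363,338), (438,367) and (499,297), and a purple one at (473,223). For the lid they are the tile at (156,215) and the green book at (600,455). I choose the green box on the wheel and the lid at (160,287), and check both in a crop.

Run:
```python
from h import *
im=cv2.imread('pics/top0.png'); d=np.load('pics/top0.npy')
a=cv2.resize(im[205:275,352:422],(400,400),interpolation=2); b=cv2.resize(im[255:325,125:195],(400,400),interpolation=2)
cv2.imwrite('pics/crop0.png',np.hstack([a,b]))
s=np.load('pics/scene0.npy')
for n,dd,u,v in[('top',d,387,241),('top',d,345,238),('top',d,158,286),('top',d,172,280),('top',d,190,300),('top',d,156,215),('top',d,330,400),('top',d,407,220),('scene',s,470,281),('scene',s,469,290),('scene',s,275,183),('scene',s,245,215),('top',d,270,285),('top',d,283,118)]: print(n,u,v,np.round(pt(n,dd,u,v)))
# cloud heights
for nm,(u0,u1,v0,v1),zr in[('rim',(360,415,205,275),(145,175)),('lug',(145,180,262,312),(41,60)),('plate',(140,182,260,315),(24,34))]:
    P=np.array([pt('top',d,u,v) for u in range(u0,u1) for v in range(v0,v1) if d[v,u]>0])
    Q=P[(P[:,2]>zr[0])&(P[:,2]<zr[1])]
    r=cv2.minAreaRect(Q[:,:2].astype(np.float32)); print(nm,len(Q),np.round(np.median(Q[:,2]),1),np.round(np.mean(Q,0),1),r)
P=np.array([pt('top',d,u,v) for u in range(335,435,2) for v in range(190,290,2) if d[v,u]>0])
Q=P[(P[:,2]>75)&(P[:,2]<92)]; print('wheel',cv2.minEnclosingCircle(Q[:,:2].astype(np.float32)),np.median(Q[:,2]))
```

```text
top 387 241 [ 543. -212.   93.]
top 345 238 [ 550. -135.   82.]
top 158 286 [463. 219.  51.]
top 172 280 [476. 198.  29.]
top 190 300 [438. 166.  15.]
top 156 215 [604. 234.  23.]
top 330 400 [ 243. -107.   -1.]
top 407 220 [ 572. -240.  158.]
scene 470 281 [469. 224.  50.]
scene 469 290 [473. 227.  32.]
scene 275 183 [ 510. -223.  139.]
scene 245 215 [ 582. -252.   84.]
top 270 285 [466.   9.  24.]
top 283 118 [787. -17.  65.]Traceback (most recent call last):
  File "<stdin>", line 9, in <module>
  File "h.py", line 7, in pt
    c=ctrl.get_calibration(n); K=np.array(c['K']);R=Rotation.from_quat(np.roll(c['rotation'],-1)).as_matrix();o=np.array(c['origin'])
ValueError: time passes only in moves, steps and waits
```

View pics/crop0.png

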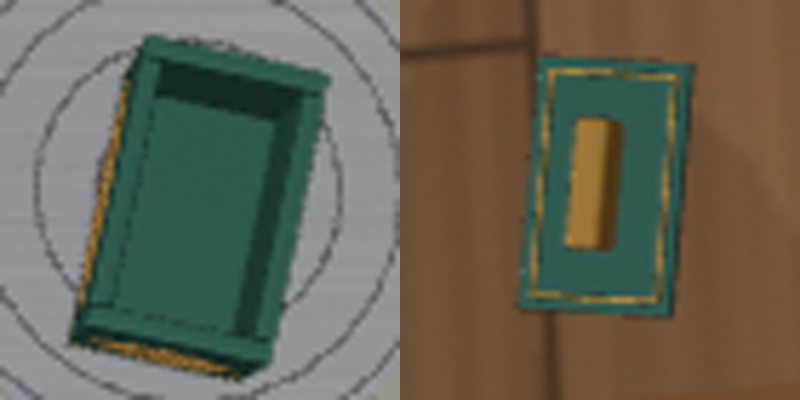

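The crop shows the green, open box (rim corners at crop (150,38), (328,78), (75,330), (268,355)) and the green lid with its ochre lug (lug top centre at crop (588,183), plate corners (540,58), (692,65), (672,315), (522,308)). Both choices are right.

```bash
cat > h.py <<'E'
from scipy.spatial.transform import Rotation
import numpy as np, cv2
from rig import ctrl
C={n:ctrl.get_calibration(n) for n in('scene','top')}
def cap(n,f):
    im,d=ctrl.capture(n); cv2.imwrite(f'pics/{f}.png',im); np.save(f'pics/{f}.npy',d); return im,d
def cloud(n,d):
    c=C[n]; K=np.array(c['K']); R=Rotation.from_quat(np.roll(c['rotation'],-1)).as_matrix()
    v,u=np.mgrid[0:480,0:640]; r=np.stack([u,v,np.ones_like(u)],-1)@np.linalg.inv(K).T@R.T
    P=c['origin']+r*d[...,None]; P[d<=0]=np.nan; return P
def fit(P,lo,hi):
    Q=P.reshape(-1,3); Q=Q[np.all((Q>lo)&(Q<hi),1)]
    (c,s,a)=cv2.minAreaRect(Q[:,:2].astype(np.float32))
    if s[0]<s[1]: a+=90
    return dict(n=len(Q),z=np.round(np.median(Q[:,2]),1),c=np.round(c,1),s=np.round(s,1),yaw=round((a+90)%180-90,1))
E
python3 - <<'E'
from h import *
for n in('top','scene'):
    P=cloud(n,np.load(f'pics/{n}0.npy')); print(n)
    print('rim',fit(P,[480,-280,153],[620,-150,170]))
    print('lug',fit(P,[430,190,42],[510,250,60]))
    print('plate+lug',fit(P,[400,160,25],[530,270,60]))
    print('wheel',fit(P,[430,-340,78],[670,-100,92]))
    print('tile',fit(P,[550,170,20],[670,290,30]))
    print('stone',fit(P,[400,-40,15],[530,50,40]))
E
```

```text
top
rim {'n': 656, 'z': np.float64(158.8), 'c': array([ 537.7, -206.3]), 's': array([58.5, 92.5]), 'yaw': -12.5}
lug {'n': 164, 'z': np.float64(49.3), 'c': array([462.5, 220.2]), 's': array([14. , 43.8]), 'yaw': -3.2}
plate+lug {'n': 1117, 'z': np.float64(28.7), 'c': array([462.5, 220.5]), 's': array([52.5, 85.9]), 'yaw': -3.7}
wheel {'n': 5720, 'z': np.float64(84.5), 'c': array([ 549.6, -208.3]), 's': array([178.2, 178.4]), 'yaw': -20.7}
tile {'n': 1750, 'z': np.float64(24.2), 'c': array([608.4, 231.1]), 's': array([114.8, 118. ]), 'yaw': -86.9}
stone {'n': 819, 'z': np.float64(22.8), 'c': array([469.2,  10.3]), 's': array([34.4, 90. ]), 'yaw': -4.0}
scene
rim {'n': 425, 'z': np.float64(158.0), 'c': array([ 538.2, -204. ]), 's': array([61.9, 95.2]), 'yaw': -13.6}
lug {'n': 123, 'z': np.float64(49.2), 'c': array([463. , 223.1]), 's': array([12.5, 45.9]), 'yaw': -5.8}
plate+lug {'n': 817, 'z': np.float64(28.8), 'c': array([462.3, 222.2]), 's': array([52.5, 90.3]), 'yaw': -3.4}
wheel {'n': 2088, 'z': np.float64(84.3), 'c': array([ 559.7, -199.9]), 's': array([159.5, 177.9]), 'yaw': -56.7}
tile {'n': 1726, 'z': np.float64(24.3), 'c': array([604.3, 236.9]), 's': array([102.9,  70. ]), 'yaw': 18.6}
stone {'n': 502, 'z': np.float64(23.0), 'c': array([468.3,  12.2]), 's': array([35.7, 94.8]), 'yaw': -4.5}
```

```bash
cat >> h.py <<'E'
def go(x,y,z,yaw,show=True):
    "shift (normalised tool axes) and spin from here; yaw = long axis of the thing, tool x along it (mod 180)"
    s=ctrl.sense(); R=Rotation.from_quat(np.roll(s['ee_rot'],-1)).as_matrix()
    d=R.T@(np.array([x,y,z])-s['eef_pos']); t=np.degrees(np.arctan2(R[1,0],R[0,0]))
    w=(yaw-t+90)%180-90
    print('rows',np.round(d/200,4),'spin',round(-w/180,4),'| tcp',np.round(s['eef_pos'],1),'yaw',round(t,1),'t',s['time_s'],'F',np.round(s['force'],1),'grip',s['grip_width'],s['grip_force'])
E
python3 -c "
from h import *
go(462.5,221,110,-3.6)"
```

```text
rows [-1.6182 -0.6356  0.4788] spin -0.1206 | tcp [224.3 474.4 205.7] yaw 154.7 t 0.1 F [-0.9  0.3 -0.2] grip 1.0026541072964295 0.0
```

```bash
python3 -m pendant '[[[-0.25,-0.1,0.05,0,1],[-0.45,-0.18,0.1,0,1],[-0.65,-0.26,0.15,0,1],[-0.85,-0.34,0.2,0,1],[-0.9,-0.36,0.2,0,1]]]' 40
python3 -c "
from h import *
go(462.5,221,90,-3.6)"
```

```text
time_s: 0.6
eef_pos: [357.9, 329.7, 164.8]
ee_rot: [-0.001, 0.221, 0.975, -0.001]
force: [-0.3, -0.5, -1.2]
grip_width: 0.999
grip_force: 0.0
rows [-0.7064 -0.2642  0.374 ] spin -0.1218 | tcp [357.9 329.7 164.8] yaw 154.5 t 0.6 F [-0.3 -0.5 -1.2] grip 0.9986859497677877 0.0
```

```bash
python3 -m pendant '[[[-0.2,-0.07,0.1,-0.04,1],[-0.4,-0.14,0.2,-0.08,1],[-0.6,-0.22,0.3,-0.122,1],[-0.71,-0.265,0.37,-0.122,1],[-0.71,-0.265,0.37,-0.122,1],[-0.71,-0.265,0.37,-0.122,1],[-0.71,-0.265,0.37,-0.122,1]]]'
python3 -c "
from h import *
go(462.5,221,33,-3.6); cap('scene','s1'); cap('top','t1')
P=cloud('scene',np.load('pics/s1.npy')); print(fit(P,[400,160,25],[530,270,60]))"
```

```text
time_s: 1.3
eef_pos: [461.7, 225.0, 92.9]
ee_rot: [0.0, 0.029, 1.0, 0.0]
force: [0.2, -0.1, -0.7]
grip_width: 1.0
grip_force: 0.0
rows [-0.0049 -0.0199  0.2993] spin 0.0017 | tcp [461.7 225.   92.9] yaw 176.7 t 1.3 F [ 0.2 -0.1 -0.7] grip 1.000166844119886 0.0
{'n': 823, 'z': np.float64(28.6), 'c': array([463. , 222.1]), 's': array([52.6, 89.1]), 'yaw': -3.1}
```

```bash
python3 -m pendant '[[[-0.004,-0.018,0.1,0,0.6],[-0.004,-0.018,0.2,0,0.5],[-0.004,-0.018,0.26,0,0.5],[-0.004,-0.018,0.285,0,0.5],[-0.004,-0.018,0.3,0,0.5],[-0.004,-0.018,0.3,0,0.5],[-0.004,-0.018,0.3,0,0.5]]]'
python3 -c "
from h import *
go(462.5,221.3,33,-3.6)"
```

```text
time_s: 2.1
eef_pos: [463.1, 220.4, 32.8]
ee_rot: [0.001, 0.029, 1.0, 0.0]
force: [0.2, 0.3, 0.2]
grip_width: 0.501
grip_force: 0.0
rows [ 0.0032  0.0041 -0.0009] spin 0.0014 | tcp [463.1 220.4  32.8] yaw 176.7 t 2.1 F [0.2 0.3 0.2] grip 0.5007440817981473 0.0
```

```bash
python3 -m pendant '[[[0,0.003,0,0,0.3],[0,0.003,0,0,0.2],[0,0.003,0,0,0.1],[0,0.003,0,0,0],[0,0.003,0,0,0],[0,0.003,0,0,0],[0,0.003,0,0,0],[0,0.003,0,0,0]]]' 40
python3 -m pendant '[[[0,0,-0.05,0,0],[0,0,-0.15,0,0],[0,0,-0.35,0,0],[0,0,-0.55,0,0],[0,0,-0.75,0,0],[0,0,-0.95,0,0],[0,0,-1,0,0],[0,0,-1,0,0],[0,0,-1,0,0]]]' 40
python3 -c "
from h import *
go(537.9,-205.5,250,-12.8)"
```

```text
time_s: 2.9
eef_pos: [462.7, 220.9, 32.2]
ee_rot: [-0.0, 0.029, 1.0, -0.0]
force: [0.0, 0.0, 0.2]
grip_width: 0.001
grip_force: 0.0
time_s: 3.8
eef_pos: [462.2, 220.7, 231.1]
ee_rot: [-0.001, 0.029, 1.0, -0.0]
force: [0.0, -0.5, -0.1]
grip_width: -0.006
grip_force: 0.0
rows [-0.5025 -2.1054 -0.0943] spin 0.0525 | tcp [462.2 220.7 231.1] yaw 176.6 t 3.8 F [ 0.  -0.5 -0.1] grip -0.005638591704958771 0.0
```

The gripper shut on nothing, so I look at what happened.

Run:
```python
from h import *
a,d=cap('scene','s2'); b,e=cap('top','t2')
cv2.imwrite('pics/v2.png',np.hstack([cv2.resize(a[180:380,400:600],(400,400),interpolation=2),cv2.resize(b[230:340,90:200],(400,400),interpolation=2)]))
for n,x in(('scene',d),('top',e)):
    P=cloud(n,x); print(fit(P,[400,160,25],[530,270,36]), fit(P,[400,160,42],[530,270,60]))
```

```text
{'n': 678, 'z': np.float64(28.3), 'c': array([462.6, 222.3]), 's': array([51.9, 89.8]), 'yaw': -3.2} {'n': 118, 'z': np.float64(49.6), 'c': array([462.7, 221.9]), 's': array([12.8, 45.6]), 'yaw': -3.8}
{'n': 932, 'z': np.float64(28.3), 'c': array([462.6, 220.4]), 's': array([52.7, 85.9]), 'yaw': -3.5} {'n': 161, 'z': np.float64(49.4), 'c': array([462.5, 220.2]), 's': array([13.1, 43.8]), 'yaw': -3.4}
```

View pics/v2.png

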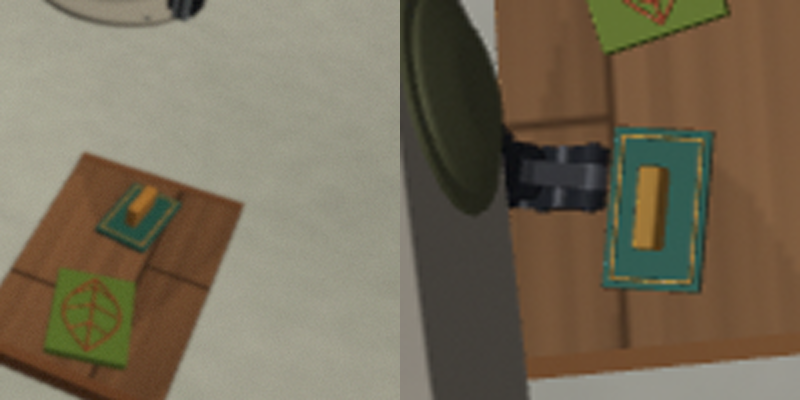

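Run:
```python
from h import *
s=ctrl.sense(); p=s['eef_pos']
for n in C:
    c=C[n]; R=Rotation.from_quat(np.roll(c['rotation'],-1)).as_matrix(); K=np.array(c['K'])
    for q in (p,p+[0,0,50],p+[0,0,100]):
        x=K@R.T@(q-c['origin']); print(n,np.round(x[:2]/x[2]),x[2])
a=cv2.imread('pics/s2.png')
cv2.imwrite('pics/v3.png',cv2.resize(a[100:300,390:640],(750,600),interpolation=2))
for n,f in(('scene','s2'),('top','t2')):
    P=cloud(n,np.load(f'pics/{f}.npy')).reshape(-1,3); Q=P[np.all((P>[400,130,120])&(P<[530,320,420]),1)]
    for z in range(140,400,20):
        S=Q[abs(Q[:,2]-z)<10]; 
        if len(S): print(n,z,len(S),S.min(0).round(),S.max(0).round())
```

```text
scene [487. 200.] 870.0988136070074
scene [493. 174.] 839.6399678892582
scene [499. 147.] 809.181122171509
top [128. 281.] 967.1153411514044
top [117. 280.] 917.4485115762176
top [106. 278.] 867.7816820010308
scene 260 99 [460. 208. 256.] [476. 236. 270.]
scene 280 200 [455. 208. 270.] [477. 236. 290.]
scene 300 347 [453. 184. 290.] [481. 256. 310.]
scene 320 600 [450. 169. 310.] [483. 271. 330.]
scene 340 820 [448. 159. 330.] [485. 284. 350.]
scene 360 791 [454. 166. 350.] [486. 279. 370.]
scene 380 391 [455. 182. 370.] [502. 262. 390.]
top 260 1 [453. 215. 267.] [453. 215. 267.]
top 280 3 [453. 213. 271.] [454. 214. 274.]
top 300 16 [448. 192. 300.] [475. 207. 310.]
top 320 48 [449. 176. 311.] [478. 206. 330.]
top 340 205 [447. 158. 331.] [473. 182. 350.]
top 360 153 [449. 159. 350.] [472. 185. 370.]
top 380 85 [451. 181. 370.] [474. 187. 390.]
```

View pics/v3.png

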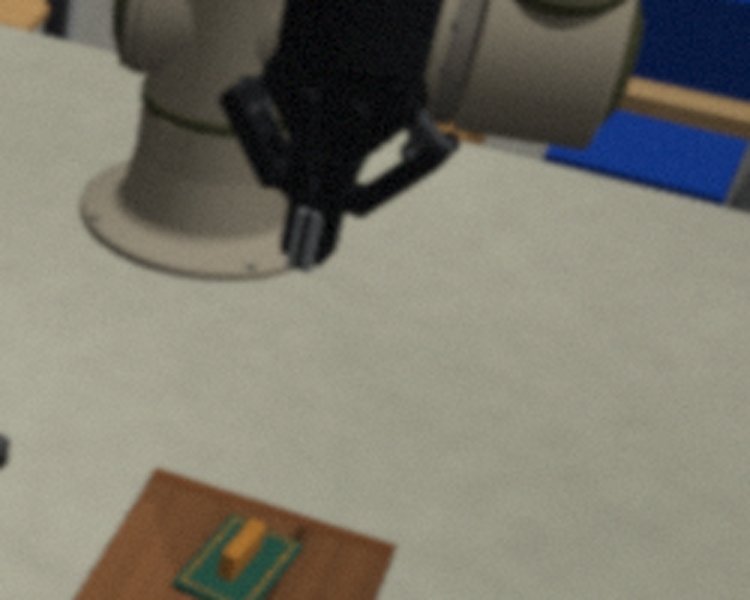

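The scene view shows the closed fingertips at (493,189), about z = 254, while the reported TCP is 231. The real tips are therefore about 22–25 mm higher than reported, and they closed just above the lug; the lid is untouched. I'll go down again with that correction.

```bash
python3 -m pendant '[[[0,0,0.2,0,0.5],[0,0,0.4,0,0.5],[0,0,0.6,0,0.5],[0,0,0.8,0,0.5],[0,0,0.95,0,0.5],[0,0,1,0,0.5],[0,0,1,0,0.5],[0,0,1,0,0.5]]]'
python3 -c "
from h import *
go(462.5,221.0,12,-3.6)"
```

```text
time_s: 4.7
eef_pos: [463.4, 221.0, 33.3]
ee_rot: [0.001, 0.029, 1.0, 0.0]
force: [-0.5, -0.7, -0.2]
grip_width: 0.503
grip_force: 0.0
rows [ 0.0048 -0.0005  0.1063] spin 0.0014 | tcp [463.4 221.   33.3] yaw 176.6 t 4.7 F [-0.5 -0.7 -0.2] grip 0.5028038655524731 0.0
```

```bash
python3 -m pendant '[[[0.003,0,0.03,0,0.4],[0.003,0,0.06,0,0.4],[0.003,0,0.09,0,0.4],[0.003,0,0.1,0,0.4],[0.003,0,0.1,0,0.4],[0.003,0,0.1,0,0.4]]]'
python3 -m pendant '[[[0,0,0,0,0.3],[0,0,0,0,0.2],[0,0,0,0,0.1],[0,0,0,0,0],[0,0,0,0,0],[0,0,0,0,0],[0,0,0,0,0],[0,0,0,0,0]]]' 40
python3 -c "
from h import *
a,d=cap('scene','s3'); P=cloud('scene',d).reshape(-1,3); Q=P[np.all((P>[400,190,36])&(P<[530,255,120]),1)]
for z in range(36,110,8):
    S=Q[abs(Q[:,2]-z)<4]
    if len(S): print(z,len(S),S.min(0).round(),S.max(0).round())"
```

```text
time_s: 5.3
eef_pos: [462.3, 220.9, 12.3]
ee_rot: [0.0, 0.029, 1.0, 0.0]
force: [-0.1, -0.4, 0.2]
grip_width: 0.404
grip_force: 0.0
time_s: 6.1
eef_pos: [462.3, 221.0, 12.4]
ee_rot: [0.0, 0.029, 1.0, 0.0]
force: [-0.6, 0.7, 4.4]
grip_width: 0.121
grip_force: 41.5
36 18 [466. 215.  36.] [485. 233.  40.]
44 58 [468. 203.  40.] [486. 240.  48.]
52 111 [444. 202.  48.] [487. 241.  56.]
60 60 [452. 203.  56.] [477. 241.  64.]
68 66 [452. 202.  64.] [476. 241.  72.]
76 53 [452. 196.  72.] [476. 245.  80.]
84 102 [451. 190.  80.] [480. 254.  88.]
92 150 [450. 190.  88.] [478. 255.  96.]
100 63 [449. 190.  96.] [481. 255. 104.]
108 60 [465. 201. 104.] [483. 241. 112.]
```

```bash
python3 -m pendant '[[[0,0,-0.03,0,0],[0,0,-0.1,0,0],[0,0,-0.25,0,0],[0,0,-0.45,0,0],[0,0,-0.65,0,0],[0,0,-0.85,0,0],[0,0,-1,0,0],[0,0,-1,0,0],[0,0,-1,0,0]]]' 60
python3 -c "
from h import *
go(537.9,-205.5,220,-12.8)
a,d=cap('scene','s4'); P=cloud('scene',d); print(fit(P,[380,150,205],[550,290,260])); print(fit(P,[400,160,18],[530,270,60]))"
```

```text
time_s: 7.05
eef_pos: [461.8, 220.8, 211.7]
ee_rot: [-0.0, 0.029, 1.0, -0.0]
force: [0.8, -0.7, -1.2]
grip_width: 0.12
grip_force: 60.4
rows [-0.5045 -2.1057 -0.0413] spin 0.0525 | tcp [461.8 220.8 211.7] yaw 176.6 t 7.05 F [ 0.8 -0.7 -1.2] grip 0.12037692835009325 60.383477210998535
{'n': 1011, 'z': np.float64(228.0), 'c': array([463.9, 222. ]), 's': array([52.3, 88.7]), 'yaw': -3.4}
{'n': 26, 'z': np.float64(18.4), 'c': array([464.2, 213.4]), 's': array([106.4, 121.9]), 'yaw': -1.8}
```

```bash
python3 -m pendant '[[[-0.02,-0.08,-0.02,0,0],[-0.06,-0.22,-0.04,0.01,0],[-0.1,-0.4,-0.04,0.02,0],[-0.14,-0.58,-0.04,0.03,0],[-0.18,-0.76,-0.04,0.04,0],[-0.22,-0.92,-0.04,0.05,0],[-0.24,-1,-0.04,0.052,0]]]' 60
python3 -c "
from h import *
go(537.9,-205.5,220,-12.8)"
```

```text
time_s: 7.8
eef_pos: [497.9, 16.2, 218.4]
ee_rot: [-0.002, 0.112, 0.994, -0.0]
force: [-0.0, 0.2, 0.1]
grip_width: 0.123
grip_force: 60.4
rows [-0.4421 -1.036  -0.0092] spin -0.0005 | tcp [497.9  16.2 218.4] yaw 167.1 t 7.8 F [-0.   0.2  0.1] grip 0.12314192160237707 60.37477254867554
```

```bash
python3 -m pendant '[[[-0.06,-0.12,0,0,0],[-0.14,-0.3,0,0,0],[-0.22,-0.5,0,0,0],[-0.3,-0.7,0,0,0],[-0.38,-0.88,0,0,0],[-0.43,-0.97,0,0,0],[-0.44,-1,0,0,0],[-0.44,-1,0,0,0],[-0.44,-1,0,0,0]]]' 60
python3 -c "
from h import *
for n in('scene','top'):
    a,d=cap(n,n+'5'); P=cloud(n,d); print(n,fit(P,[470,-280,218],[620,-130,250])); print(fit(P,[480,-290,145],[620,-130,170]))
go(537.9,-205.5,220,-12.8)"
```

```text
time_s: 8.7
eef_pos: [539.9, -194.8, 219.6]
ee_rot: [-0.001, 0.11, 0.994, 0.0]
force: [0.0, -0.1, -1.1]
grip_width: 0.123
grip_force: 60.4
scene {'n': 603, 'z': np.float64(235.3), 'c': array([ 540.7, -193. ]), 's': array([54.9, 90.2]), 'yaw': -13.3}
{'n': 714, 'z': np.float64(155.0), 'c': array([ 538.6, -204.6]), 's': array([63.5, 94.4]), 'yaw': -13.5}
top {'n': 468, 'z': np.float64(235.8), 'c': array([ 518.6, -190.2]), 's': array([60.3, 28.3]), 'yaw': 58.6}
{'n': 72, 'z': np.float64(159.0), 'c': array([ 512.7, -226.8]), 's': array([ 6.6, 36.6]), 'yaw': -13.3}
rows [-0.0009 -0.0546  0.0008] spin 0.0009 | tcp [ 540.1 -194.8  220.2] yaw 167.4 t 8.8 F [ 0.3 -0.2 -0.4] grip 0.11898455151337305 60.378602743148804
```

```bash
python3 -c "
from h import *
go(537.5,-205.8,168,-12.6)"
```

```text
rows [ 0.0007 -0.0565  0.2608] spin -0.0002 | tcp [ 540.1 -194.8  220.2] yaw 167.4 t 8.8 F [ 0.3 -0.2 -0.4] grip 0.11898455151337305 60.378602743148804
```

```bash
python3 -m pendant '[[[0,-0.03,0.02,0,0],[0,-0.056,0.08,0,0],[0.001,-0.056,0.15,0,0],[0.001,-0.056,0.22,0,0],[0.001,-0.056,0.255,0,0],[0.001,-0.056,0.26,0,0],[0.001,-0.056,0.26,0,0],[0.001,-0.056,0.26,0,0]]]' 60
python3 -c "
from h import *
for n in('scene','top'):
    a,d=cap(n,n+'6'); P=cloud(n,d); print(n,fit(P,[470,-280,175],[620,-130,196])); print(fit(P,[480,-290,135],[620,-130,163]))
    if n=='scene':cv2.imwrite('pics/v6.png',cv2.resize(a[110:260,200:350],(600,600),interpolation=2))
go(537.5,-205.8,149.4,-12.6)"
```

```text
time_s: 9.6
eef_pos: [537.8, -207.1, 168.8]
ee_rot: [0.001, 0.111, 0.994, -0.0]
force: [0.3, -1.3, -1.6]
grip_width: 0.118
grip_force: 60.4
scene {'n': 511, 'z': np.float64(184.8), 'c': array([ 537.6, -205. ]), 's': array([54. , 89.3]), 'yaw': -12.4}
{'n': 799, 'z': np.float64(148.7), 'c': array([ 538.6, -204.2]), 's': array([61.6, 93. ]), 'yaw': -12.5}
top {'n': 222, 'z': np.float64(184.4), 'c': array([ 521. , -204.2]), 's': array([57.9, 17.9]), 'yaw': 58.1}
{'n': 28, 'z': np.float64(157.8), 'c': array([ 539.7, -179.4]), 's': array([ 5.1, 16.6]), 'yaw': -11.3}
rows [0.0027 0.0057 0.0967] spin -0.0006 | tcp [ 537.8 -207.   168.7] yaw 167.3 t 9.7 F [-0.3 -0.5 -1.4] grip 0.12214627921958505 60.379825830459595
```

View pics/v6.png

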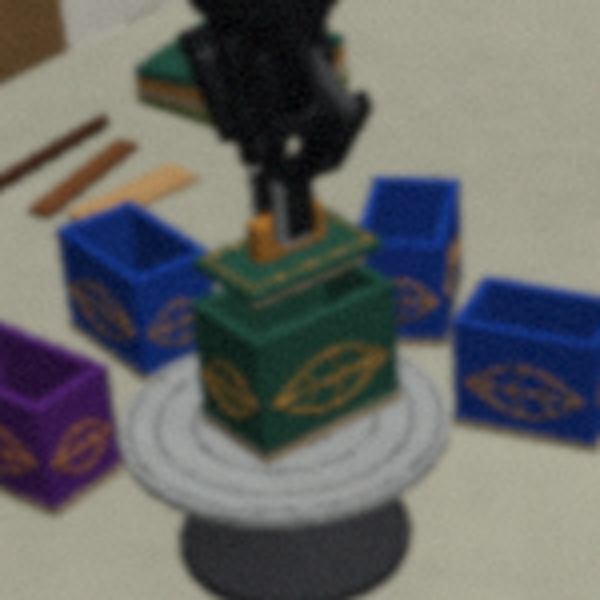

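The crop shows the lid level and square above the mouth, plate at crop (290,262), rim corners near (200,310), (265,350) and (395,295). I'll lower it slowly.

```bash
python3 -m pendant '[[[0,0.005,0.01,0,0],[0,0.005,0.02,0,0],[0,0.005,0.03,0,0],[0,0.005,0.04,0,0],[0,0.005,0.05,0,0],[0,0.005,0.06,0,0],[0,0.005,0.07,0,0],[0,0.005,0.075,0,0],[0,0.005,0.08,0,0],[0,0.005,0.085,0,0],[0,0.005,0.085,0,0]]]'
python3 -c "
from h import *
a,d=cap('scene','s7'); P=cloud('scene',d); print(fit(P,[470,-280,162],[620,-130,178])); print(fit(P,[480,-290,135],[620,-130,160]))
go(537.8,-206,149.4,-12.6)"
```

```text
time_s: 10.8
eef_pos: [537.7, -205.9, 151.1]
ee_rot: [-0.0, 0.111, 0.994, 0.0]
force: [0.6, 0.0, -0.6]
grip_width: 0.12
grip_force: 60.4
{'n': 489, 'z': np.float64(166.9), 'c': array([ 537.8, -204.3]), 's': array([55.4, 88.6]), 'yaw': -13.8}
{'n': 578, 'z': np.float64(149.1), 'c': array([ 553.9, -187.8]), 's': array([ 52.1, 107.5]), 'yaw': -43.6}
rows [-0.0003 -0.0003  0.009 ] spin -0.0006 | tcp [ 537.8 -205.9  151.2] yaw 167.3 t 10.85 F [-0.4 -0.8 -1.2] grip 0.11311435602330126 60.37995100021362
```

```bash
python3 -m pendant '[[[0,0,0.002,0,0],[0,0,0.004,0,0],[0,0,0.006,0,0],[0,0,0.008,0,0],[0,0,0.008,0,0],[0,0,0.008,0,0]]]'; python3 -m pendant '[[[0,0,0.001,0,0],[0,0,0.002,0,0],[0,0,0.003,0,0],[0,0,0.003,0,0],[0,0,0.003,0,0]]]'
```

```text
time_s: 11.45
eef_pos: [537.8, -205.9, 149.6]
ee_rot: [0.0, 0.111, 0.994, -0.0]
force: [0.1, -0.3, -1.2]
grip_width: 0.118
grip_force: 60.4
time_s: 11.95
eef_pos: [537.8, -205.9, 149.5]
ee_rot: [0.0, 0.111, 0.994, -0.0]
force: [-1.8, 1.2, 5.4]
grip_width: 0.121
grip_force: 61.1
```

Light contact shows (5 N), so the lid is seated. I'll let go.

```bash
python3 -m pendant '[[[0,0,0,0,0.12],[0,0,0,0,0.14],[0,0,0,0,0.18],[0,0,0,0,0.24],[0,0,0,0,0.3],[0,0,0,0,0.4],[0,0,0,0,0.4]]]' 20
python3 -m pendant '[[[0,0,-0.05,0,0.4],[0,0,-0.15,0,0.5],[0,0,-0.25,0,0.8],[0,0,-0.35,0,1],[0,0,-0.4,0,1],[0,0,-0.4,0,1],[0,0,-0.4,0,1]]]'
python3 - <<'E'
from h import *
for n in('scene','top'):
    a,d=cap(n,n+'8'); P=cloud(n,d)
    if n=='scene': cv2.imwrite('pics/v8.png',cv2.resize(a[110:260,200:350],(600,600),interpolation=2))
    Q=P.reshape(-1,3); Q=Q[np.all((Q>[480,-270,162])&(Q<[600,-140,172]),1)]
    A=np.c_[Q[:,:2]-Q[:,:2].mean(0),np.ones(len(Q))]; print(n,'slope,z',np.linalg.lstsq(A,Q[:,2],rcond=None)[0],len(Q))
    print(fit(P,[470,-280,162],[620,-130,172]),fit(P,[470,-280,92],[620,-130,172]),'lug',fit(P,[500,-240,180],[580,-170,195]))
go(537.8,-206,119,-12.6)
E
```

```text
time_s: 12.65
eef_pos: [537.7, -205.9, 148.9]
ee_rot: [-0.0, 0.111, 0.994, 0.0]
force: [-0.9, -0.3, 0.2]
grip_width: 0.398
grip_force: 0.0
time_s: 13.35
eef_pos: [537.5, -205.7, 228.3]
ee_rot: [-0.0, 0.111, 0.994, 0.0]
force: [-0.2, -0.1, -0.3]
grip_width: 0.999
grip_force: 0.0
scene slope,z [-5.46939067e-03 -9.02786362e-03  1.65571372e+02] 446
{'n': 446, 'z': np.float64(165.3), 'c': array([ 539.1, -203.5]), 's': array([55.3, 87.5]), 'yaw': -14.1} {'n': 1887, 'z': np.float64(140.3), 'c': array([ 538.7, -203.7]), 's': array([62. , 95.5]), 'yaw': -13.2} lug {'n': 110, 'z': np.float64(185.8), 'c': array([ 538.1, -204.1]), 's': array([14.2, 45. ]), 'yaw': -12.3}
top slope,z [-2.23950884e-02  1.46450306e-02  1.65438728e+02] 348
{'n': 348, 'z': np.float64(165.2), 'c': array([ 528.4, -203.6]), 's': array([64.6, 33. ]), 'yaw': 47.1} {'n': 439, 'z': np.float64(164.7), 'c': array([ 532.1, -204.2]), 's': array([73.3, 34.4]), 'yaw': 55.4} lug {'n': 85, 'z': np.float64(186.4), 'c': array([ 527. , -203.5]), 's': array([12. , 21.2]), 'yaw': -12.2}
rows [-0.0031 -0.0013  0.5447] spin -0.0006 | tcp [ 537.4 -205.7  227.9] yaw 167.3 t 13.45 F [-0.2 -0.3  0.3] grip 1.0009232504484378 0.0
```

View pics/v8.png

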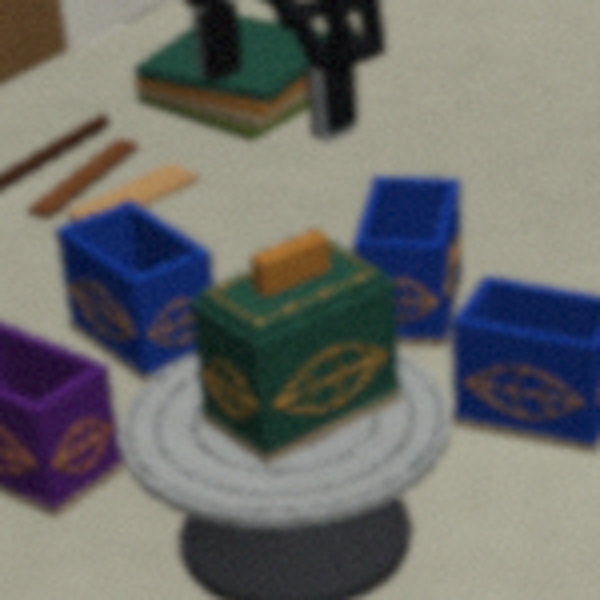

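The crop shows the lid seated flat, with an even rim border and the lug at crop (290,262). The measured plate top is z 165.3 and level. Next is the grasp across the body.

```bash
python3 -m pendant '[[[-0.002,-0.001,0.1,0,1],[-0.002,-0.001,0.2,0,1],[-0.002,-0.001,0.3,0,1],[-0.002,-0.001,0.4,0,1],[-0.002,-0.001,0.48,0,1],[-0.002,-0.001,0.54,0,1],[-0.002,-0.001,0.54,0,1],[-0.002,-0.001,0.54,0,1]]]'
python3 - <<'E'
from h import *
go(538,-206,101,-12.6)
a,d=cap('scene','s9'); cv2.imwrite('pics/v9.png',cv2.resize(a[90:240,200:350],(600,600),interpolation=2))
E
```

```text
time_s: 14.25
eef_pos: [538.2, -206.3, 121.3]
ee_rot: [0.0, 0.111, 0.994, -0.0]
force: [0.2, -0.5, 0.9]
grip_width: 1.005
grip_force: 0.0
rows [0.0015 0.0011 0.1014] spin -0.0006 | tcp [ 538.2 -206.3  121.3] yaw 167.3 t 14.25 F [ 0.2 -0.5  0.9] grip 1.0045199043912378 0.0
```

View pics/v9.png

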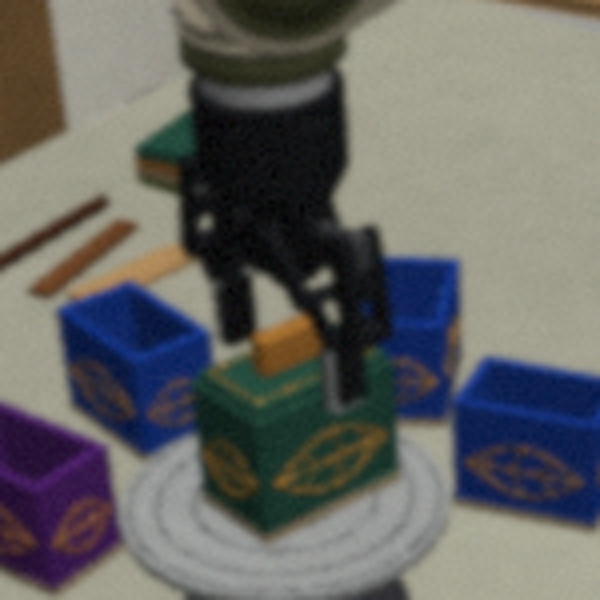

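The crop shows the open fingers straddling the box, tips level with the rim at (345,405), and the palm clear above the lug top at (290,320).

```bash
python3 -m pendant '[[[0.001,0.001,0.02,0,1],[0.001,0.001,0.04,0,1],[0.001,0.001,0.06,0,1],[0.001,0.001,0.08,0,1],[0.001,0.001,0.095,0,1],[0.001,0.001,0.1,0,1],[0.001,0.001,0.1,0,1]]]'
python3 -m pendant '[[[0,0,0,0,0.9],[0,0,0,0,0.8],[0,0,0,0,0.74],[0,0,0,0,0.7],[0,0,0,0,0.66],[0,0,0,0,0.62],[0,0,0,0,0.5],[0,0,0,0,0.4],[0,0,0,0,0.4],[0,0,0,0,0.4]]]' 30
```

```text
time_s: 15.0
eef_pos: [537.9, -205.9, 100.8]
ee_rot: [-0.0, 0.111, 0.994, 0.0]
force: [-0.7, 0.1, -0.0]
grip_width: 1.003
grip_force: 0.0
time_s: 16.0
eef_pos: [538.0, -206.1, 101.2]
ee_rot: [0.0, 0.111, 0.994, -0.0]
force: [-0.9, -0.1, 4.5]
grip_width: 0.67
grip_force: 33.4
```

```bash
python3 -m pendant '[[[0,0,0,0,0.4],[0,0,0,0,0.4],[0,0,0,0,0.4],[0,0,-0.01,0,0.4],[0,0,-0.03,0,0.4],[0,0,-0.05,0,0.4],[0,0,-0.07,0,0.4],[0,0,-0.09,0,0.4],[0,0,-0.1,0,0.4],[0,0,-0.1,0,0.4]]]' 65
python3 -m pendant '[[[0,0,-0.02,0,0.4],[0,0,-0.06,0,0.4],[0,0,-0.11,0,0.4],[0,0,-0.16,0,0.4],[0,0,-0.22,0,0.4],[0,0,-0.28,0,0.4],[0,0,-0.33,0,0.4],[0,0,-0.37,0,0.4],[0,0,-0.39,0,0.4],[0,0,-0.4,0,0.4],[0,0,-0.4,0,0.4],[0,0,-0.4,0,0.4]]]' 65
python3 - <<'E'
from h import *
for n in('scene','top'):
    a,d=cap(n,n+'10'); P=cloud(n,d)
    if n=='scene': cv2.imwrite('pics/v10.png',cv2.resize(a[60:260,190:350],(480,600),interpolation=2))
    print(n,fit(P,[460,-290,262],[620,-130,270]),fit(P,[480,-290,165],[620,-130,258]))
    Q=P.reshape(-1,3); Q=Q[np.all((Q>[480,-270,110])&(Q<[600,-140,290]),1)]; print('low',np.percentile(Q[:,2],[0,1]))
go(538,-206,201,-12.6); s=ctrl.sense(); print(s['wrist_torque'],s['dq'])
E
```

```text
time_s: 17.0
eef_pos: [538.0, -206.0, 121.3]
ee_rot: [0.0, 0.111, 0.994, -0.0]
force: [-0.3, 1.2, -4.7]
grip_width: 0.668
grip_force: 70.0
time_s: 18.2
eef_pos: [537.8, -205.9, 200.5]
ee_rot: [-0.0, 0.111, 0.994, 0.0]
force: [0.9, -0.1, -4.9]
grip_width: 0.668
grip_force: 70.1
scene {'n': 309, 'z': np.float64(264.7), 'c': array([ 549. , -201.3]), 's': array([77.6, 81.8]), 'yaw': -76.4} {'n': 1750, 'z': np.float64(221.5), 'c': array([ 554.5, -187.8]), 's': array([ 53. , 108.6]), 'yaw': -44.2}
low [182.1990195  184.51994869]
top {'n': 359, 'z': np.float64(264.5), 'c': array([ 510.6, -199.2]), 's': array([56.1, 22.6]), 'yaw': 64.9} {'n': 69, 'z': np.float64(251.5), 'c': array([ 515.4, -193.5]), 's': array([78. , 25.4]), 'yaw': 63.4}
low [186.01106471 217.97448699]
rows [-0.001  -0.0002 -0.002 ] spin -0.0006 | tcp [ 537.8 -205.9  200.6] yaw 167.3 t 18.3 F [-0.3 -0.3 -5.2] grip 0.6698284177063132 70.05056619644165
[-0.02474852  0.03834047 -0.01941671] [-0.00030665 -0.00098457 -0.00093433  0.00025908  0.00103873  0.00011724]
```

View pics/v10.png

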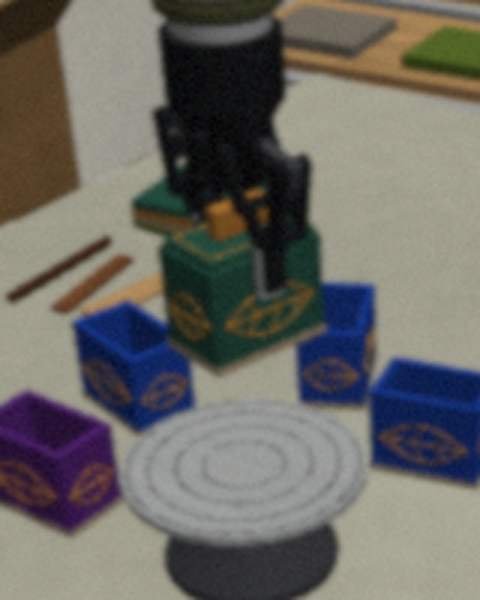

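The crop shows the closed box held level with its lid on, its foot corner at crop (220,370), clear above the wheel. The foot is about 99 mm above the wheel head, the arm is still and the grip is 70 N.

```bash
python3 -c "
from rig import ctrl
print(ctrl.finish_job())"
```

```text
the job is handed in; nothing more can be done
None
```

The lid is seated level on the green box, and the arm is holding the closed box steady about 99 mm above the wheel; I handed the job in at about 18 s, after a first grasp that closed just above the lug without touching the lid.

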